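# Refit a cooker's burner knob and hold it pushed in

## Task

On the cooker control panel that lies face up, finish the bare valve: first lay the loose red bezel ring over its stem so that it lies flat on the panel around the collar, and let go of it. Then turn the loose black knob until its socket meshes with the stem's splines, slide it fully home, push it in against the valve's spring as far as it goes, and finish while still gripping the knob and holding it pushed in (do not let go). Leave the tin, the screwdriver and the burner cap where they are.

Things in the scene. Friction and masses are not known exactly. Their poses are not given: they have to be found in the camera images.
- bezel_center (a point): Loose red bezel ring lying flat on the bench: outside diameter 50 mm, hole diameter 26 mm, 10 mm high, 80 g. This point is the centre of its hole, half-way up (5 mm above its underside); z is its axis. It is lifted by its outside.
- knob_center (a point): Loose black burner knob standing on its underside on the bench, 46 mm high, about 120 g. Point on its axis half-way up, 23 mm above the underside; z up. From 0 to 20 mm up a round skirt, diameter 42 mm; from 20 to 46 mm a grip bar 14 mm thick (along y), 42 mm long (along x), white pointer line on top at the +x end. Grip it across the 14 mm.
- knob_socket (a point): Mouth of the knob's socket, centre of its underside; axes as knob_center. Cross-shaped hole 15 mm deep to a flat ceiling: two crossing slots along the knob's x and y, each 7 mm wide and 20 mm long. Fully home, the ceiling rests on the stem's top: this point is then 15 mm below stem_top, and knob_center 8 mm above it.
- stem_top (a point): Top centre of the bare valve's brass stem, 36 mm above the panel's face unpressed; z up. Its top 15 mm is a cross of two splines along this x and y, each 5 mm thick and 18 mm long, with rounded crests; below, 10 mm diameter. The knob meshes with its x along this x or y, either way (four positions). Its turn differs each time; it turns stiffly (0.12 N m) and sinks when pressed.
- bush_base (a point): Where the bare valve's axis meets the face of the panel, 45 mm above the bench. A dark fixed collar, diameter 20 mm and 8 mm high, stands around it and the stem rises out of it. The bezel lies on the panel's face around this collar, its centre then 5 mm above this point. The valve is at any one of the panel's three stations, 115 mm apart in a row.
- valve_stem (a joint): How far the valve stem is pushed in, in m: 0 released, 0.008 at its stop. Its spring pushes back with 3 N at 0, rising to 7 N at 0.008; it springs out again when let go.
- panel: Brushed steel control panel lying face up, fixed, 110 mm (x) by 360 mm (y) by 45 mm high; origin at the centre of its underside. The three stations lie on its middle line at y = -115, 0 and +115 mm.
- fitted_a: A finished station, fixed: red bezel 50 mm across with a black knob 42 mm across, its top 67 mm above the panel's face. Origin on its axis at the panel's face.
- fitted_b: The other finished station, same as fitted_a.
- tin_center (a point): Centre of a small red grease tin standing on the bench, diameter 60 mm, 65 mm high. Leave it.
- screwdriver_grip (a point): Middle of the handle of a screwdriver with an orange handle lying on the bench, about 200 mm long along its x. Leave it.
- cap_center (a point): Centre of a dark round burner cap lying on the bench, diameter 72 mm, 14 mm high. Leave it.
Not all that is in view belongs to the job. What is shaped like the part that bears knob_center but pink is not meant.

How it is judged:
By the outcome, as a careful person would: the job done as asked, in the order asked, and still so for the second after the job is handed in, while the arm keeps its last pose, push and grip.
It also fails if it takes over 64 s, if anything falls off the work surface, if the arm or the gripper's body presses on something with over 40 N, if the wrist force passes 120 N, or if a joint passes its speed limit or range.

## Robot

A 7-joint arm with a two-finger parallel gripper is mounted at the origin on the work surface. World frame = base frame: x ahead of the robot, y to its left, z up, the work surface at z = 0. Lengths are in m, angles in rad, forces in N, time in s.
With the tool pointing down it reaches from about 0.35 to 0.9 m from the base axis. Payload 8.1 kg.
Tool frame: the origin (TCP) lies between the finger pads; the fingertips stand 11 mm ahead of it and the grasp point (between the pads) lies 8 mm behind it; z points along the fingers, y is the line along which they close (so a half turn about z gives the same grasp; the last joint's range is limited). The gripper opens to 92 mm and grips with 3 to 60 N. Pads are 19 mm wide; open, the fingers measure 130 mm over their backs; the gripper's body (75 mm by 190 mm) begins 47 mm behind the grasp point.
Start: joints at [-1.303, 0.434, 0.025, 1.573, -0.012, 1.134, -0.075], TCP at [0.227, 0.583, 0.238] pointing down, gripper open.
Joint ranges: [-2.62, 2.62], [-0.44, 2.09], [-1.27, 1.32], [0.08, 2.57], [-1.32, 4.46], [0.12, 2], [-2.74, 2.74]. Speed limits (rad/s): [2.22, 2.22, 3.01, 3.01, 3.14, 3.14, 3.14].

## Interface

Orientations are given as a rotation vector (axis times angle).
In Python, from cell import observe, get_image, camera_params, sign_off gives the robot as it stands.
- The arm moves only by the shell command python3 -m pendant 'ROWS' [FORCE]. ROWS is JSON, one flat list of numbers, 7 for each row, row after row: the shift along the tool's x, y, z in m, then the turn, a rotation vector about the tool's x, y, z in rad, then the finger opening in m, from 0 to 0.0918. In form: [dx, dy, dz, rx, ry, rz, jaw, dx, dy, dz, rx, ry, rz, jaw, ...]. A call has 1 to 10 rows; each row shifts and turns the commanded pose from where the row before left it, along the tool's axes as they then stand; what a row does not reach is not made up. A row lasts 1/8 s, in which the tool goes at most 62.5 mm and 10.7 degrees, less where a joint would pass 70% of its speed; a pose out of reach is approached as far as the arm can. A call is refused whole if a number of a shift passes 0.0625 or a number of a turn 0.188, either way. A call with a gripper value outside its range is refused whole. The fingers move at their own pace and stop on an object; FORCE is the grip in N (left out, the last holds). Time passes only in rows, so rows that do not move let the fingers close. It gives the time, the measured TCP pose, the force, the opening and the grip force at its end, in the units of the state.
- observe(): the state, without advancing time (a new reading comes with each control period).
- get_image(name): name is "scene" or "top" or "wrist"; returns the picture (384x512x3 uint8, red, green, blue); there is no depth.
- camera_params(name): a dict with "intrinsics" (3x3 intrinsics, pixels), "eye" and "rotation" of the camera in the world; the wrist camera has in their place "T_tool_cam" (4x4, takes a point from camera to tool coordinates, whose origin is the TCP and whose axes are the flange's). Camera axes: x right, y down, z forward; pixel columns grow to the right and rows downward; lengths in m; the calibration is good to about 2 mm. A picture is of the moment at which its call begins: read the wrist's pose just before it. camera_params takes no time and is no camera call.
- sign_off(): hands the job in; it is judged then, once.
The state is a dict: "clock": time; "joints": joint angles; "dq": joint speeds; "joint_efforts": joint torques, N m; "position": TCP position; "ee_rot": TCP orientation; "force": force on the tool from outside, world axes, zero at the start; "ft_torque": the same for the moment, N m; "width": opening from 0.0 (shut) to 1.0 (fully open); "gripper_force": force on a finger pad.
Only numpy, scipy, OpenCV 4.12 (cv2) and the standard library are available. Lean on these libraries where they do the work, as an engineer would, in place of code of your own. Each camera call takes 0.05 s, during which the arm holds its last target. There are 200 camera calls.

## Working session

There is one attempt and no reset: what is moved stays moved. The work goes in short steps, Python scripts to look and compute and a shell command to move; the robot and the scene stay as the last step left them, time stands still between calls to the robot, and variables do not carry over. Pictures are saved under pics/ and viewed, at most 10 in all, crops included, and the job is handed in when it is done.

```bash
mkdir -p pics; ls; cat > h.py <<'E'
import numpy as np, cv2
from cell import observe,get_image,camera_params
from scipy.spatial.transform import Rotation as R
def cam(n,st=None):
    p=camera_params(n);K=np.array(p["intrinsics"])
    if n=="wrist":
        st=st or observe();T=np.array(p["T_tool_cam"]);Rt=R.from_rotvec(st["ee_rot"]).as_matrix()
        return K,np.array(st["position"])+Rt@T[:3,3],Rt@T[:3,:3]
    return K,np.array(p["eye"]),np.array(p["rotation"])
def ray(c,uv,z):
    K,e,Rm=c;d=Rm@np.linalg.inv(K)@np.array([uv[0],uv[1],1.0]);return e+d*(z-e[2])/d[2]
def proj(c,P):
    K,e,Rm=c;q=K@(Rm.T@(np.array(P)-e));return q[:2]/q[2]
def save(n,im):cv2.imwrite("pics/"+n+".png",im[...,::-1])
E
python3 - <<'E'
from h import *
for n in("top","scene","wrist"):
    print(n,cam(n))
a=get_image("top");b=get_image("scene")
np.save("top.npy",a);np.save("scene.npy",b)
save("top",a);save("scene",b)
s=observe();print({k:np.round(v,3) for k,v in s.items()})
E
```

```text
pics
top (array([[372.08897882,   0.        , 251.11221256],
       [  0.        , 372.08897882, 193.8844601 ],
       [  0.        ,   0.        ,   1.        ]]), array([ 0.38566744, -0.00484616,  1.05383406]), array([-2.1395557 ,  2.17111588, -0.12376971]))
scene (array([[447.03737091,   0.        , 249.9597692 ],
       [  0.        , 447.03737091, 192.81019267],
       [  0.        ,   0.        ,   1.        ]]), array([1.11636989, 0.54866905, 0.71437208]), array([-1.02535985, -2.3090923 ,  1.15459797]))
wrist (array([[317.32837979,   0.        , 257.60094925],
       [  0.        , 317.32837979, 196.25912906],
       [  0.        ,   0.        ,   1.        ]]), array([0.15979   , 0.60815588, 0.38384782]), array([[ 0.36182614,  0.89639108,  0.25605637],
       [ 0.93224357, -0.34733751, -0.10138334],
       [-0.00194114,  0.27539005, -0.96133061]]))
{'clock': np.float64(0.1), 'joints': array([-1.303,  0.435,  0.025,  1.574, -0.012,  1.134, -0.075]), 'dq': array([ 0.002, -0.   , -0.001, -0.001, -0.   , -0.001,  0.001]), 'joint_efforts': array([ 3.0000e-03, -6.6912e+01,  9.8800e-01, -3.1514e+01, -6.1000e-02,
        3.8000e-02,  0.0000e+00]), 'position': array([0.226, 0.582, 0.237]), 'ee_rot': array([-5.790e-01, -3.088e+00,  2.000e-03]), 'force': array([-0.086, -0.502,  0.172]), 'ft_torque': array([ 0.018,  0.044, -0.038]), 'gripper_force': np.float64(0.0), 'width': np.float64(1.005)}
```

View pics/top.png

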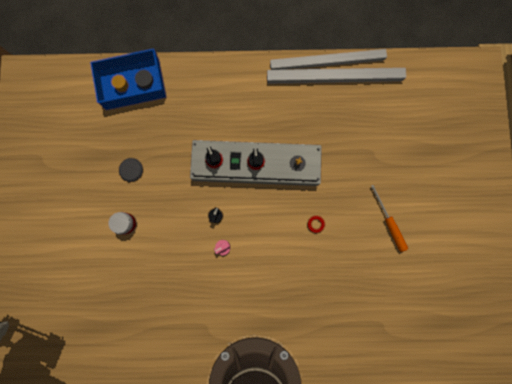

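View pics/scene.png

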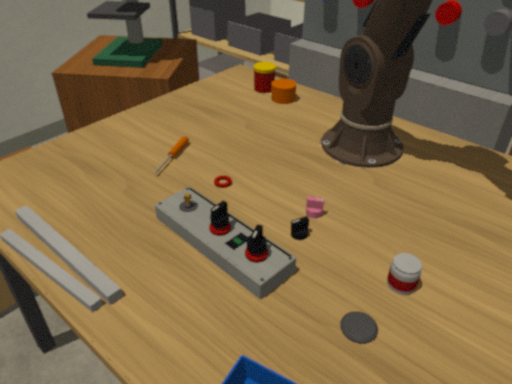

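The top view shows these candidates:
- **Knob:** the loose black one is at (215,216). The pink decoy is at (222,248), and the fitted knobs are at (213,158) and (256,160).
- **Bezel:** the loose red ring is at (316,225). The others are the fitted bezels and the red tin at (122,223).
- **Bare stem:** it is at (298,163).

I choose the knob at (215,216), the ring at (316,225) and the valve at (298,163), and will check them in one crop.

```bash
sed -i 's/return K,np.array(p\["eye"\]),np.array(p\["rotation"\])/return K,np.array(p["eye"]),R.from_rotvec(p["rotation"]).as_matrix()/' h.py
python3 - <<'E'
from h import *
a=np.load("top.npy");b=np.load("scene.npy");c=cam("top");s=cam("scene")
h=cv2.cvtColor(a,cv2.COLOR_RGB2HSV)
red=((h[...,0]<8)|(h[...,0]>172))&(h[...,1]>170)&(h[...,2]>70)
def blob(m,box):
    x0,y0,x1,y1=box;ys,xs=np.nonzero(m[y0:y1,x0:x1]);return np.array([(xs.min()+xs.max())/2+x0,(ys.min()+ys.max())/2+y0]),len(xs),np.ptp(xs)+1,np.ptp(ys)+1
r=blob(red,(300,210,332,240));print(r,"bezel",ray(c,r[0],.008))
dark=h[...,2]<60
k=blob(dark,(203,203,230,232));print(k,"knob",ray(c,k[0],.03))
for n,uv,z in (("stem",(298,163),.06),("fa",(213,158),.1),("fb",(256,160),.1)):print(n,ray(c,uv,z))
for uv in((193,142),(320,147),(320,182),(192,178)):print(ray(c,uv,.045))
x=a[130:265,190:340];save("crop",cv2.resize(x,None,fx=5,fy=4.4,interpolation=cv2.INTER_CUBIC)[:600])
for n,P in (("bezel",ray(c,r[0],.008)),("knob",ray(c,k[0],.03)),("stem",ray(c,(298,163),.075))):print(n,proj(s,P))
E
```

```text
(array([316., 224.]), 147, np.int64(17), np.int64(17)) bezel [ 0.42587293 -0.17896897  0.008     ]
(array([215.5, 216. ]), 143, np.int64(14), np.int64(15)) knob [0.45100268 0.10031977 0.03      ]
stem [ 0.58977294 -0.12732937  0.06      ]
fa [0.59836943 0.09928579 0.1       ]
fb [ 0.59125828 -0.01307582  0.1       ]
[0.65690735 0.16089862 0.045     ]
[ 0.63698642 -0.19138217  0.045     ]
[ 0.53897143 -0.18779445  0.045     ]
[0.55549172 0.16316437 0.045     ]
bezel [222.39736878 179.84527164]
knob [298.99709324 222.91466196]
stem [189.30816731 194.54377596]
```

View pics/crop.png

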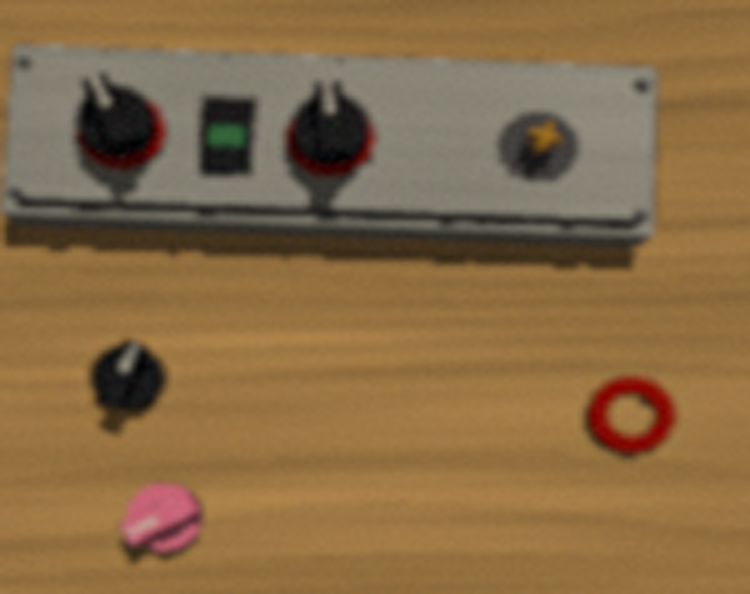

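The crop confirms it: the ring is at (630,415), the black knob at (128,378) with its pointer at +x turned slightly to −y, and the cross stem at (540,140). I turn the tool so the jaws close along world x, then go above the ring.

```bash
python3 -m pendant '[0,0,0,0,0,0.1715,0.0918, 0,0,0,0,0,0.1715,0.0918, 0,0,0,0,0,0.1715,0.0918, 0,0,0,0,0,0.1715,0.0918, 0,0,0,0,0,0.1715,0.0918, 0,0,0,0,0,0.1715,0.0918, 0,0,0,0,0,0.1715,0.0918]'
python3 -m pendant '[-0.05,0.025,0,0,0,0,0.0918, -0.05,0.025,0,0,0,0,0.0918, -0.05,0.025,0,0,0,0,0.0918, -0.05,0.025,0,0,0,0,0.0918, -0.05,0.025,0,0,0,0,0.0918, -0.05,0.025,0,0,0,0,0.0918, -0.05,0.025,0,0,0,0,0.0918, -0.05,0.025,0,0,0,0,0.0918]'
python3 -m pendant '[-0.05,0,0.01,0,0,0,0.0918, -0.05,0,0.01,0,0,0,0.0918, -0.05,0,0.01,0,0,0,0.0918, -0.05,0,0.01,0,0,0,0.0918, -0.05,0,0.01,0,0,0,0.0918, -0.05,0,0.01,0,0,0,0.0918, -0.05,0,0.01,0,0,0,0.0918, 0,0,0,0,0,0,0.0918, 0,0,0,0,0,0,0.0918]'
cat > look.py <<'E'
from h import *
import sys
st=observe();a=get_image("wrist");c=cam("wrist",st);np.save("w.npy",a)
print(np.round(st["position"],4),"tool x",np.round(R.from_rotvec(st["ee_rot"]).as_matrix()[:,0],3),st["clock"],np.round(st["force"],1),round(st["width"]*91.8,1))
h=cv2.cvtColor(a,cv2.COLOR_RGB2HSV)
red=(((h[...,0]<8)|(h[...,0]>172))&(h[...,1]>150)&(h[...,2]>60)).astype(np.uint8)
for ct in cv2.findContours(red,cv2.RETR_EXTERNAL,cv2.CHAIN_APPROX_NONE)[0]:
    if cv2.contourArea(ct)>300:
        (u,v),ax,an=cv2.fitEllipse(ct);print("red",(round(u),round(v)),np.round(ax),"z10:",np.round(ray(c,(u,v),.01),4),"diam",np.round(max(ax)/c[0][0,0]*np.linalg.norm(ray(c,(u,v),.01)-c[1]),4))
if len(sys.argv)>1:save(sys.argv[1],a)
E
python3 look.py w1
```

```text
clock: 0.98
position: [0.2263, 0.5822, 0.2373]
ee_rot: [2.228, 2.214, -0.001]
force: [0.3, 0.8, 0.5]
width: 0.996
gripper_force: 0.0
clock: 1.98
position: [0.4266, 0.1807, 0.2377]
ee_rot: [-2.222, -2.221, -0.0]
force: [0.9, 0.3, 1.0]
width: 1.003
gripper_force: 0.0
clock: 3.1
position: [0.4258, -0.1672, 0.1675]
ee_rot: [-2.222, -2.22, 0.0]
force: [-0.8, 1.6, -0.4]
width: 0.998
gripper_force: 0.0
[ 0.4258 -0.1672  0.1675] tool x [0.001 1.    0.   ] 3.1 [-0.8  1.6 -0.4] 91.6
red (259, 193) [47. 48.] z10: [ 0.4301 -0.1778  0.01  ] diam 0.0477
red (483, 14) [24. 51.] z10: [ 0.6211 -0.0184  0.01  ] diam 0.0597
```

View pics/w1.png

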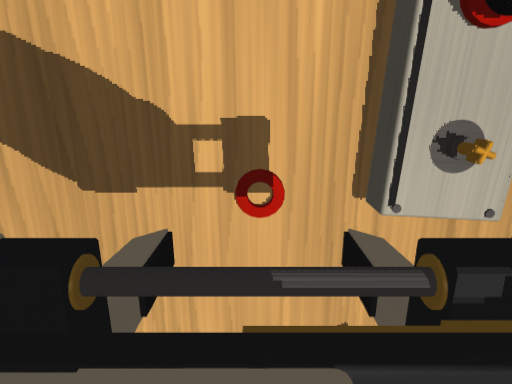

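The wrist view shows the ring at (259,193) and the stem cross at (484,152). Both views agree on the ring to within 4 mm, so I descend and grip.

```bash
python3 -m pendant '[-0.011,0.002,0.03,0,0,0,0.0918, 0,0,0.04,0,0,0,0.0918, 0,0,0.04,0,0,0,0.08, 0,0,0.03,0,0,0,0.07, 0,0,0.0135,0,0,0,0.07, 0,0,0,0,0,0,0.04, 0,0,0,0,0,0,0.04, 0,0,0,0,0,0,0.04, 0,0,0,0,0,0,0.04]' 20
python3 -m pendant '[0,0,0,0,0,0,0.04, 0,0,-0.03,0,0,0,0.04, 0,0,-0.05,0,0,0,0.04, 0,0,-0.05,0,0,0,0.04, 0,0,-0.03,0,0,0,0.04, 0,0,0,0,0,0,0.04, 0,0,0,0,0,0,0.04]'
python3 look.py w2
```

```text
clock: 4.28
position: [0.4289, -0.1786, 0.0151]
ee_rot: [2.221, 2.22, 0.002]
force: [-0.2, 0.2, 7.4]
width: 0.538
gripper_force: 20.0
clock: 5.15
position: [0.4276, -0.1781, 0.1737]
ee_rot: [-2.221, -2.221, -0.0]
force: [0.5, -0.2, -1.0]
width: 0.536
gripper_force: 20.0
[ 0.4276 -0.1781  0.1737] tool x [0.    1.    0.001] 5.15 [ 0.5 -0.2 -1. ] 49.2
red (258, 239) [66. 92.] z10: [ 0.4301 -0.2409  0.01  ] diam 0.0981
red (482, 6) [14. 56.] z10: [ 0.6252 -0.0216  0.01  ] diam 0.0668
```

View pics/w2.png

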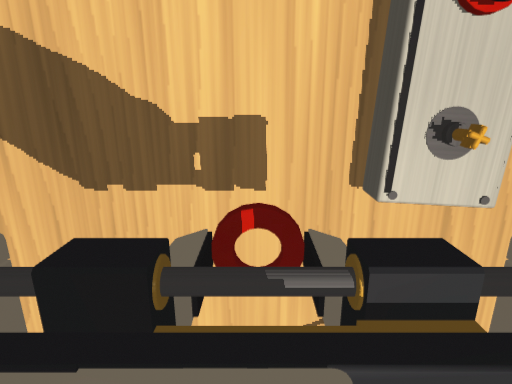

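The ring is held at 49 mm opening, with its hole at about (258,247) and the stem at (478,136). I move to 45 mm short of the valve, where ring and stem are both in view.

```bash
python3 -m pendant '[0,0.04,0,0,0,0,0.04, 0.006,0.04,0,0,0,0,0.04, 0,0.04,0.01,0,0,0,0.04, 0,0.04,0.01,0,0,0,0.04, 0,0,0.01,0,0,0,0.04, 0,0,0,0,0,0,0.04, 0,0,0,0,0,0,0.04, 0,0,0,0,0,0,0.04]'
cat > look2.py <<'E'
from h import *
import sys
st=observe();a=get_image("wrist");c=cam("wrist",st);np.save("w.npy",a)
p=np.array(st["position"]);print(np.round(p,4),st["clock"],np.round(st["force"],1),round(st["width"]*91.8,1))
h=cv2.cvtColor(a,cv2.COLOR_RGB2HSV)
gold=((h[...,0]>12)&(h[...,0]<28)&(h[...,1]>190)&(h[...,2]>120)).astype(np.uint8)
for ct in cv2.findContours(gold,cv2.RETR_EXTERNAL,cv2.CHAIN_APPROX_NONE)[0]:
    if cv2.contourArea(ct)>60:
        (u,v),s,an=cv2.minAreaRect(ct);print("gold",(u,v),s,an,cv2.contourArea(ct),"z81",np.round(ray(c,(u,v),.081),4))
save(sys.argv[1],cv2.resize(a[60:340,100:420],None,fx=2.1,fy=2.1,interpolation=cv2.INTER_CUBIC))
E
python3 look2.py w3
python3 - <<'E'
from h import *
a=np.load("top.npy");h=cv2.cvtColor(a,cv2.COLOR_RGB2HSV)[150:175,285:315]
m=(h[...,1]>120)&(h[...,2]>90)&(h[...,0]<30);ys,xs=np.nonzero(m);print(len(xs),xs.mean()+285,ys.mean()+150,ray(cam("top"),(xs.mean()+285,ys.mean()+150),.078))
g=(h[...,2]<110)&(h[...,1]<60);ys,xs=np.nonzero(g);print(xs.min()+285,xs.max()+285,ys.min()+150,ys.max()+150)
E
```

```text
clock: 6.2
position: [0.5876, -0.1729, 0.1448]
ee_rot: [2.223, 2.22, 0.001]
force: [-0.6, 0.1, -0.5]
width: 0.535
gripper_force: 20.0
[ 0.5876 -0.1729  0.1448] 6.2 [-0.6  0.1 -0.5] 49.1
26 298.5 160.19230769230768 [ 0.5936795  -0.12666854  0.078     ]
289 305 155 170
```

View pics/w3.png

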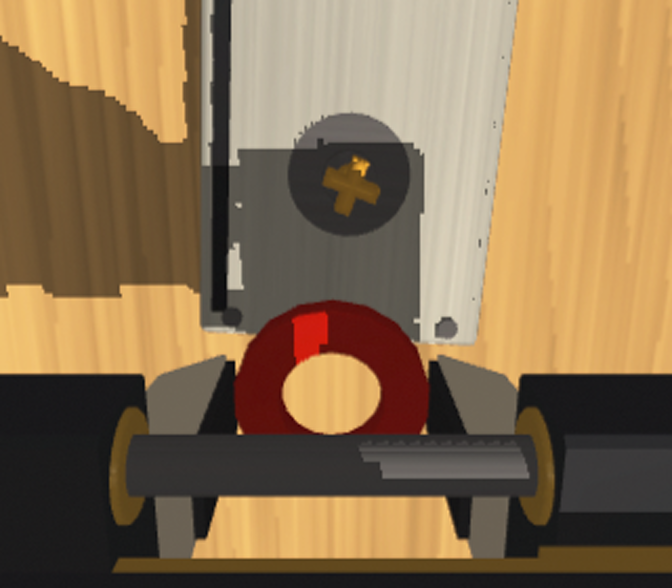

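The cross is at about (350,187) in the crop and the ring's hole centre at about (332,394). The tool shades the stem, so I threshold on saturation instead.

```bash
cat > stem.py <<'E'
from h import *
a=np.load("w.npy");st=observe();c=cam("wrist",st);p=np.array(st["position"])
h=cv2.cvtColor(a,cv2.COLOR_RGB2HSV);b=(115,175,230,310)
m=np.zeros(a.shape[:2],np.uint8);m[b[0]:b[1],b[2]:b[3]]=((h[...,1]>120)&(h[...,2]>50))[b[0]:b[1],b[2]:b[3]]
ys,xs=np.nonzero(m);print(len(xs),xs.min(),xs.max(),ys.min(),ys.max(),"centroid",xs.mean(),ys.mean())
for y in range(ys.min(),ys.max()+1):print(y,"".join(".#"[v] for v in m[y,245:290]))
disc=ray(c,(266.2,143.3),.045);stem=ray(c,(267.1,149),.081);ring=ray(c,(258.1,247.6),p[2]-.005)
print("disc",disc,"stem",stem,"ring",ring,"tool",p)
for q in((235,331),(429,331)):print(ray(c,(100+q[0]/2.1,60+395/2.1),p[2]-.005))
E
python3 stem.py
```

```text
438 254 280 134 162 centroid 266.80593607305934 147.59817351598173
134 .......................###...................
135 ......................######.................
136 ......................########...............
137 ......................#########..............
138 ...................############..............
139 .................##############..............
140 ...........####.##############...............
141 ..........####################...............
142 ..........####################...............
143 ..........###################................
144 .........####################................
145 .........####################................
146 .........######################..............
147 .........#########################...........
148 .........##########################..........
149 ...........#########################.........
150 ..............######################.........
151 ................####################.........
152 ................####################.........
153 ................###################..........
154 ...............####################..........
155 ...............#########....######...........
156 ...............#########......####...........
157 ..............#########......................
158 ..............#########......................
159 ..............#########......................
160 ...............#######.......................
161 ................######.......................
162 ...................##........................
disc [ 0.5970556 -0.1278128  0.045    ] stem [ 0.59664979 -0.12748266  0.081     ] ring [ 0.59049823 -0.17111714  0.13982439] tool [ 0.58779316 -0.17281493  0.14482439]
[ 0.56637656 -0.17137013  0.13982439]
[ 0.61462809 -0.17142824  0.13982439]
```

By ring-to-stem difference in the same view, the shift is +6.2 mm in x and +44.3 mm in y. The top camera agrees with the stem position. I lower the ring over the stem in stages.

```bash
python3 -m pendant '[0.022,0.003,0,0,0,0,0.04, 0.0223,0.0032,0,0,0,0,0.04, 0,0,0,0,0,0,0.04, 0,0,0.03,0,0,0,0.04, 0,0,0.02,0,0,0,0.04, 0,0,0.018,0,0,0,0.04, 0,0,0,0,0,0,0.04]'
python3 -m pendant '[0,0,0.006,0,0,0,0.04, 0,0,0.005,0,0,0,0.04, 0,0,0.004,0,0,0,0.04, 0,0,0,0,0,0,0.04, 0,0,0,0,0,0,0.04]'
```

```text
clock: 7.12
position: [0.5933, -0.1288, 0.0752]
ee_rot: [-2.222, -2.219, 0.002]
force: [-0.4, 0.2, -0.7]
width: 0.537
gripper_force: 20.0
clock: 7.75
position: [0.5944, -0.1284, 0.0614]
ee_rot: [2.222, 2.221, 0.0]
force: [0.5, 0.7, -0.3]
width: 0.539
gripper_force: 20.0
```

```bash
python3 -m pendant '[0,0,0.0015,0,0,0,0.04, 0,0,0,0,0,0,0.04, 0,0,0,0,0,0,0.075, 0,0,0,0,0,0,0.075, 0,0,0,0,0,0,0.075]'
python3 -m pendant '[0,0,-0.02,0,0,0,0.075, 0,0,-0.05,0,0,0,0.075, -0.03,0,-0.04,0,0,0,0.075, -0.03,0,0,0,0,0,0.075, 0,0,0,0,0,0,0.075, 0,0,0,0,0,0,0.075]'
python3 look2.py w4
```

```text
clock: 8.38
position: [0.5942, -0.1284, 0.0596]
ee_rot: [-2.222, -2.221, 0.0]
force: [-1.2, -0.4, -0.9]
width: 0.797
gripper_force: 0.0
clock: 9.12
position: [0.5943, -0.1878, 0.1702]
ee_rot: [-2.222, -2.221, -0.001]
force: [0.2, 0.1, 0.4]
width: 0.813
gripper_force: 0.0
[ 0.5943 -0.1878  0.1702] 9.125 [0.2 0.1 0.4] 74.6
gold (256.8116149902344, 123.58561706542969) (19.28321647644043, 21.021188735961914) 65.55604553222656 200.0 z81 [ 0.5962 -0.1273  0.081 ]
```

View pics/w4.png

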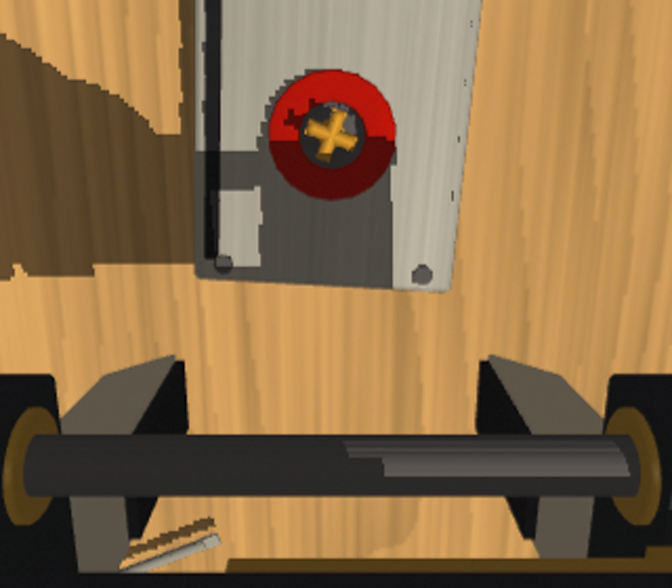

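The bezel lies flat and concentric around the collar, with its centre at about (332,135) in the crop and the gold cross inside. I measure the cross's angle and go to the knob.

```bash
cp w.npy w4.npy; python3 - <<'E'
from h import *
a=np.load("w4.npy");c=cam("wrist");h=cv2.cvtColor(a,cv2.COLOR_RGB2HSV)
m=np.zeros(a.shape[:2],bool);s=(slice(105,142),slice(240,275))
m[s]=((h[...,0]>12)&(h[...,0]<28)&(h[...,1]>150)&(h[...,2]>110))[s]
ys,xs=np.nonzero(m)
for y in range(ys.min(),ys.max()+1):print(y,"".join(".#"[int(v)] for v in m[y,240:275]))
P=np.array([ray(c,(x,y),.081)[:2] for x,y in zip(xs,ys)]);C=(P.max(0)+P.min(0))/2;d=P-C
print(len(P),C,np.ptp(P,axis=0));z=d[:,0]+1j*d[:,1];print("deg",np.degrees(np.angle((z**4).sum())/4), np.degrees(np.angle(((z/abs(z))**4*(abs(z)>.005)).sum())/4))
E
python3 -m pendant '[0.0466,-0.0286,0,0,0,0,0.075, 0.0466,-0.0286,0,0,0,0,0.075, 0.0466,-0.0286,0,0,0,0,0.075, 0.0466,-0.0286,0,0,0,0,0.075, 0.0466,-0.0286,0,0,0,0,0.075, 0,0,0,0,0,0,0.06, 0,0,0,0,0,0,0.06]'
python3 look2.py w5
```

```text
112 ..................###..............
113 ...................#####...........
114 ..................#######..........
115 ..................#######..........
116 ..................######...........
117 .......##........#######...........
118 .......####......#######...........
119 .......#######..#######............
120 .......################............
121 ......##################...........
122 .....###################...........
123 .....#.#################...........
124 ........####################.......
125 ...........###################.....
126 .............#################.....
127 ..............################.....
128 .............################......
129 .............################......
130 ............#######.....###........
131 ............#######......#.........
132 ............######.................
261 [ 0.59637299 -0.12567325] [0.01743372 0.01413191]
deg -22.46714154016856 -21.86352381997662
clock: 10.05
position: [0.4516, 0.0451, 0.1699]
ee_rot: [2.22, 2.223, 0.001]
force: [-0.0, -1.1, 0.1]
width: 0.674
gripper_force: 0.0
[0.4516 0.0451 0.1699] 10.05 [-0.  -1.1  0.1] 61.8
```

View pics/w5.png

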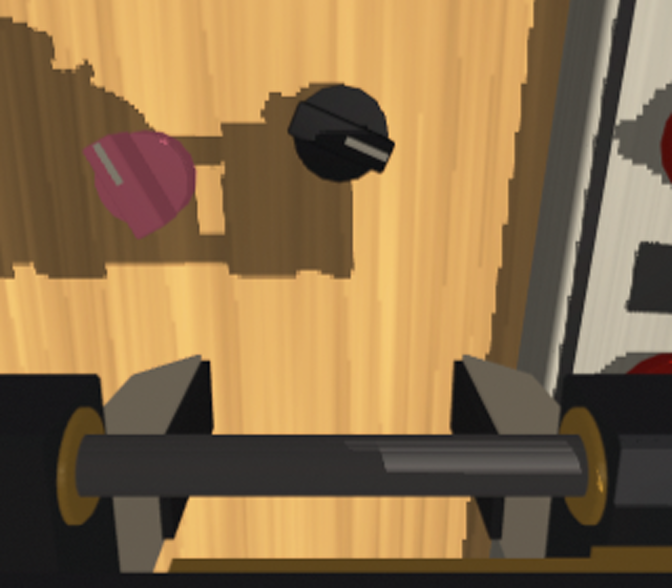

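The knob is at about (341,135) in the crop, with bar corners near (289,130), (384,171), (394,146) and (303,102). The pink decoy is at (140,180). I cast the corners and the cross arm ends onto their planes.

```bash
python3 - <<'E'
from h import *
f=lambda q:(100+q[0]/2.1,60+q[1]/2.1)
st=observe();c=cam("wrist",st)
Q=np.array([ray(c,f(q),.046) for q in((289,130),(384,171),(394,146),(303,102))])
an=lambda d:np.degrees(np.arctan2(d[1],d[0]))
print("knob c",Q.mean(0),"len",np.linalg.norm(Q[1]-Q[0]),np.linalg.norm(Q[2]-Q[3]),"thick",np.linalg.norm(Q[0]-Q[3]),np.linalg.norm(Q[1]-Q[2]),"yaw",an(Q[1]-Q[0]),an(Q[2]-Q[3]))
l=[ray(c,f(q),.046) for q in((347,140),(388,160))];print("line",an(l[1]-l[0]))
# skirt at z .02: left 294 right 388, bottom 182
# stem angle from w4 pose
s4=dict(st);s4["position"]=[.5943,-.1878,.1702];c=cam("wrist",s4)
for A,B in(((246,120),(269.5,127.5)),((245.5,119.5),(269.5,127)),((261,112.5),(255,134.5))):
    a,b=ray(c,A,.081),ray(c,B,.081);print("arm",an(b-a),np.linalg.norm(b-a),(a+b)/2)
s3=dict(st);s3["position"]=[.5878,-.1728,.1448];c=cam("wrist",s3)
for A,B in(((254.3,144.3),(279.7,151.8)),((269,134.5),(263.5,161.5))):
    a,b=ray(c,A,.081),ray(c,B,.081);print("arm",an(b-a),np.linalg.norm(b-a),(a+b)/2)
E
```

```text
knob c [0.45929352 0.10127076 0.046     ] len 0.041263280035949236 0.039860917396693826 thick 0.012101667021884008 0.010576679481275962 yaw -22.974936537564826 -25.112243276834633
line -25.457274135287978
arm -17.312904749666433 0.01788080082276446 [ 0.59701638 -0.12754447  0.081     ]
arm -16.967496383747033 0.01821835347488511 [ 0.59683541 -0.12719001  0.081     ]
arm -105.59556047870689 0.016192055711162483 [ 0.59715011 -0.12743112  0.081     ]
arm -16.376575635324457 0.017565530790105203 [ 0.59658816 -0.12687299  0.081     ]
arm -101.14101140351681 0.018155739427680603 [ 0.59604319 -0.12693548  0.081     ]
```

Stem yaw is about −16.5° and knob yaw about −24.5°. The bar measures 41 × 12 mm, which matches its stated size. The knob's centre is near (0.4566, 0.1013) after taking off the camera's x bias. I grip it across the bar.

```bash
python3 -m pendant '[0.028,0.0025,0,0,0,0,0.05, 0.0282,0.0025,0,0,0,0,0.05, 0,0,0,0,0,-0.1633,0.05, 0,0,0,0,0,-0.1633,0.05, 0,0,0,0,0,-0.1633,0.05, 0,0,0,0,0,-0.1633,0.05, 0,0,0,0,0,-0.1633,0.05, 0,0,0,0,0,-0.1633,0.05, 0,0,0,0,0,-0.1633,0.05]'
python3 -m pendant '[0,0,0.05,0,0,0,0.05, 0,0,0.05,0,0,0,0.05, 0,0,0.025,0,0,0,0.05, 0,0,0.01,0,0,0,0.05, 0,0,0,0,0,0,0.05]'
python3 -m pendant '[0,0,0,0,0,0,0.03, 0,0,0,0,0,0,0.015, 0,0,0,0,0,0,0.005, 0,0,0,0,0,0,0.005, 0,0,0,0,0,0,0.005, 0,0,0,0,0,0,0.005]' 30
python3 -m pendant '[0,0,-0.03,0,0,0,0.005, 0,0,-0.05,0,0,0,0.005, 0,0,-0.05,0,0,0,0.005, 0,0,0,0,0,0,0.005, 0,0,0,0,0,0,0.005]'
python3 look2.py w6; python3 -c "
from h import *
s=observe();print(np.round(s['joints'],2),R.from_rotvec(s['ee_rot']).as_matrix().round(3))"
```

```text
clock: 11.22
position: [0.4574, 0.0993, 0.1697]
ee_rot: [0.664, 3.07, -0.001]
force: [-0.4, 0.1, -0.5]
width: 0.544
gripper_force: 0.0
clock: 11.85
position: [0.4569, 0.1, 0.0346]
ee_rot: [-0.67, -3.069, 0.001]
force: [0.6, -0.5, -0.1]
width: 0.546
gripper_force: 0.0
clock: 12.6
position: [0.4567, 0.1012, 0.035]
ee_rot: [0.667, 3.069, 0.001]
force: [-0.9, 1.1, 6.9]
width: 0.152
gripper_force: 30.0
clock: 13.22
position: [0.4558, 0.1009, 0.1642]
ee_rot: [-0.667, -3.069, 0.0]
force: [0.2, 0.2, -1.3]
width: 0.151
gripper_force: 30.0
[0.4558 0.1009 0.1642] 13.225 [ 0.2  0.2 -1.3] 13.9
[-0.7   0.27  0.45  2.07 -0.16  0.83  0.99] [[-0.91   0.415 -0.002]
 [ 0.415  0.91  -0.001]
 [ 0.001 -0.001 -1.   ]]
```

View pics/w6.png

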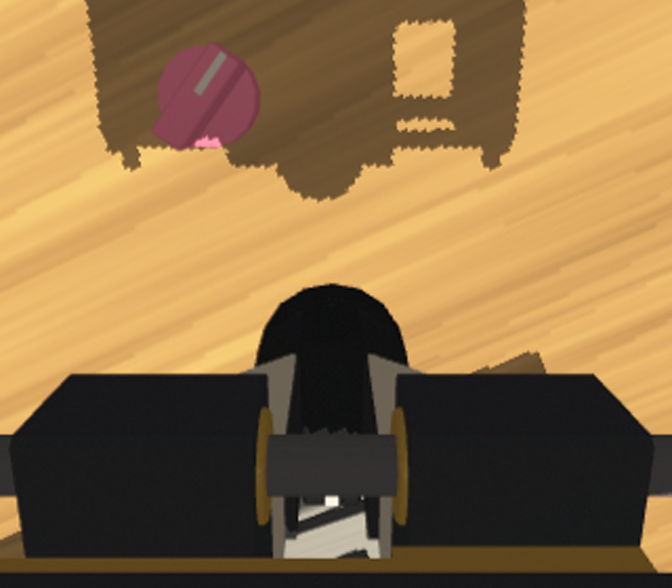

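```bash
python3 - <<'E'
from h import *
st=observe();c=cam("wrist",st);p=np.array(st["position"]);Rt=R.from_rotvec(st["ee_rot"]).as_matrix()
for v in(284,286,288):
    q=ray(c,(258.3,60+v/2.1),p[2]-.035);print(Rt.T@(q-p)-[.021,0,0])
a=np.load("w.npy")[...,:].max(2)  # black skirt near edge along the column 258
print(a[185:205,258])
T=[.5937,-.1268];print(Rt.T@(np.array([*T,0])-p))
E
```

```text
[-0.00099181  0.00052645  0.03502925]
[-0.00158182  0.00052718  0.03502837]
[-0.00217284  0.00052791  0.03502749]
[240 240 240 237 234 232 230 230 231 215  60  15  16  16  16  16  15  17
  15  18]
[-0.22049795 -0.14939895  0.16354946]
```

```bash
python3 -m pendant '[0,0,-0.02,0,0,-0.14,0.005, -0.0403,-0.03,0,0,0,0,0.005, -0.0403,-0.03,0,0,0,0,0.005, -0.0403,-0.03,0,0,0,0,0.005, -0.0403,-0.03,0,0,0,0,0.005, -0.0403,-0.03,0,0,0,0,0.005, -0.0403,-0.03,0,0,0,0,0.005, 0,0,0.045,0,0,0,0.005, 0,0,0,0,0,0,0.005, 0,0,0,0,0,0,0.005]'
python3 look2.py w7
```

```text
clock: 14.52
position: [0.6367, -0.1398, 0.1396]
ee_rot: [-0.45, -3.108, -0.0]
force: [0.7, 0.7, -1.7]
width: 0.149
gripper_force: 30.0
[ 0.6367 -0.1398  0.1396] 14.525 [ 0.7  0.7 -1.7] 13.6
```

View pics/w7.png

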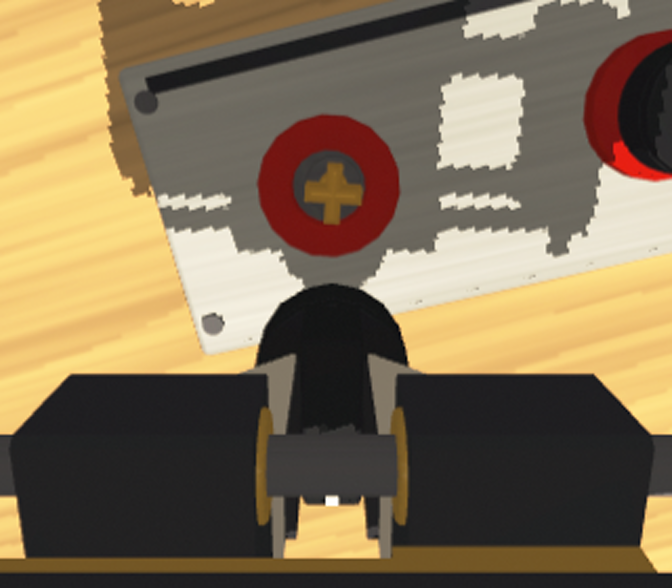

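The cross, at about (333,190) in the crop, sits nearly square to the gripped knob at column 332. I get the precise offset from the mask.

```bash
cat > off.py <<'E'
from h import *
a=np.load("w.npy");st=observe();c=cam("wrist",st);p=np.array(st["position"]);Rt=R.from_rotvec(st["ee_rot"]).as_matrix()
h=cv2.cvtColor(a,cv2.COLOR_RGB2HSV);m=np.zeros(a.shape[:2],bool);s=(slice(130,172),slice(238,280))
m[s]=((h[...,0]>12)&(h[...,0]<30)&(h[...,1]>130)&(h[...,2]>60))[s]
ys,xs=np.nonzero(m)
for y in range(ys.min(),ys.max()+1):print(y,"".join(".#"[int(v)] for v in m[y,240:280]))
to=lambda uv,z:Rt.T@(ray(c,uv,z)-p)
P=np.array([to((x,y),.081)[:2] for x,y in zip(xs,ys)]);C=(P.max(0)+P.min(0))/2;z=(P-C)@[1,1j]
print("bbox c",C,"size",np.ptp(P,axis=0),"deg in tool",np.degrees(np.angle((z**4).sum())/4))
col=a[:,258].max(1);e=next(v for v in range(180,215) if col[v]<35);print("edge",e,to((258.3,e-.3),p[2]-.035)-[.021,0,0])
E
python3 off.py
```

```text
138 ................#######.................
139 ................########................
140 ................#######.................
141 ................#######.................
142 ...............########.................
143 ..............##########................
144 .............###########................
145 ............#############...............
146 ......###...#############...............
147 ......####################..............
148 .....###########################........
149 .....############################.......
150 .....############################.......
151 .....############################.......
152 .....############################.......
153 .....############################.......
154 .....###########################........
155 .....###########################........
156 ...........#####################........
157 ...............#######....######........
158 ...............#######..................
159 ..............########..................
160 ..............########..................
161 ..............########..................
162 ..............########..................
163 ..............########..................
164 ..............########..................
165 ..............########..................
166 ...............######...................
bbox c [0.04222996 0.0002959 ] size [0.01822839 0.01759571] deg in tool 4.295871143025553
edge 195 [-0.00063094  0.00015784  0.03499314]
```

The cross is 42.8 mm ahead along tool x and 0.1 mm along y, turned about +3.5° from the knob. I centre, turn, and lower until just above the crest, then enter.

```bash
python3 -m pendant '[0.0214,0,0,0,0,0,0.005, 0.0214,0,0,0,0,0.06,0.005, 0,0,0,0,0,0,0.005, 0,0,0.018,0,0,0,0.005, 0,0,0,0,0,0,0.005, 0,0,0,0,0,0,0.005]' 50
python3 -m pendant '[0,0,0.003,0,0,0,0.005, 0,0,0.002,0,0,0,0.005, 0,0,0.002,0,0,0,0.005, 0,0,0.002,0,0,0,0.005, 0,0,0,0,0,0,0.005]'
```

```text
clock: 15.32
position: [0.5962, -0.1285, 0.1213]
ee_rot: [-0.544, -3.094, 0.001]
force: [0.1, 0.3, -1.3]
width: 0.146
gripper_force: 50.0
clock: 15.95
position: [0.5959, -0.1282, 0.1125]
ee_rot: [-0.544, -3.094, 0.0]
force: [-0.1, -0.4, -2.3]
width: 0.148
gripper_force: 50.0
```

No contact force below crest height (3.5 mm deep), so it is meshing. I continue home.

```bash
python3 -m pendant '[0,0,0.003,0,0,0,0.005, 0,0,0.003,0,0,0,0.005, 0,0,0.003,0,0,0,0.005, 0,0,0,0,0,0,0.005]'
python3 -m pendant '[0,0,0.003,0,0,0,0.005, 0,0,0,0,0,0,0.005, 0,0,0,0,0,0,0.005]'
python3 -m pendant '[0,0,0.003,0,0,0,0.005, 0,0,0.002,0,0,0,0.005, 0,0,0,0,0,0,0.005, 0,0,0,0,0,0,0.005]'
```

```text
clock: 16.45
position: [0.5958, -0.1282, 0.1034]
ee_rot: [-0.544, -3.094, -0.0]
force: [-0.4, 0.0, -1.1]
width: 0.152
gripper_force: 50.0
clock: 16.82
position: [0.5963, -0.1283, 0.101]
ee_rot: [0.544, 3.094, 0.0]
force: [-0.4, -0.0, 1.6]
width: 0.148
gripper_force: 50.0
clock: 17.32
position: [0.5963, -0.1283, 0.0959]
ee_rot: [0.544, 3.094, 0.0]
force: [-0.9, -0.8, 4.2]
width: 0.145
gripper_force: 50.0
```

The force follows the spring exactly: contact at 0.101, 5 mm pressed at 0.0959. I push on to the stop.

```bash
python3 -m pendant '[0,0,0.002,0,0,0,0.005, 0,0,0.001,0,0,0,0.005, 0,0,0.001,0,0,0,0.005, 0,0,0,0,0,0,0.005, 0,0,0,0,0,0,0.005]'
python3 -m pendant '[0,0,0.001,0,0,0,0.005, 0,0,0,0,0,0,0.005, 0,0,0,0,0,0,0.005]'
```

```text
clock: 17.95
position: [0.5965, -0.1284, 0.0927]
ee_rot: [0.544, 3.093, 0.001]
force: [-2.6, 1.6, 13.5]
width: 0.148
gripper_force: 50.0
clock: 18.32
position: [0.5966, -0.1285, 0.0925]
ee_rot: [0.544, 3.092, 0.001]
force: [-5.5, 1.5, 22.8]
width: 0.149
gripper_force: 50.0
```

```bash
python3 -m pendant '[0,0,0,0,0,0,0.005, 0,0,0,0,0,0,0.005, 0,0,0,0,0,0,0.005, 0,0,0,0,0,0,0.005]' && python3 -c "
from cell import sign_off
print(sign_off())"
```

```text
clock: 18.82
position: [0.5966, -0.1284, 0.0925]
ee_rot: [0.544, 3.092, 0.001]
force: [-4.8, 1.8, 22.6]
width: 0.147
gripper_force: 50.0
the job is handed in; nothing more can be done
None
```

I laid the bezel flat around the collar, meshed the knob and slid it home, and signed off at 18.8 s with the gripper holding it against the valve's stop at about 23 N; the bezel was not re-imaged after the knob went on.

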